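Locate and clamp an LED light bar in its inspection jig

TASK

Clamp the LED light bar in its inspection jig just by pushing, without ever lifting it: slide the bar along its channel until it is right up against the steel end stop, then, with the lever still up, swing the clamp strap across the bar to its stop pin with the back of a finger, and push the cam lever all the way down so that the bar is held. Leave the loupe, the grey pen and the tweezers where they lie.

Things in the scene. Friction and masses are not known exactly. Their poses are not given: they have to be found in the camera images.
- jig: Jig fixed on the bench: aluminium plate, top 12 mm up, x -63..63, y -98..252 mm. Origin at bench height below the clamp; x across the light bar (away from the robot at yaw 0), y along the bar towards the end stop, z up. The bar's black channel runs along y at x=-22 mm, y -98..232: floor 18 mm, rails 22 mm above the bench, 31 mm apart. Stop pin, 6 mm thick, at x=16, y=-13.5, 49 mm high.
- light_bar: The LED light bar lying loose in the channel: 28 mm wide, 420 mm long, 5 mm thick (top 23 mm above the bench), 85 g; a small white connector, up to 11 mm high, sits on it at the -y end. Origin at the middle of its underside, y axis along the bar towards the end stop.
- bar_end (a point): Middle of the bar's end face away from the stop (connector end), half way up its 5 mm thickness. It overhangs the plate by 85 to 130 mm, underside 18 mm above the bench, so a fingertip can reach below it and push along the bar. At the start the bar must travel 15 to 40 mm; it slides with under 1 N.
- bar_head (a point): Middle of the bar's other end face, which has to touch the stop.
- bar_stop (a point): Middle of the face of the steel end stop (block 52 mm wide, 14 mm thick, top 34 mm above the bench) at the jig's +y end, at the height of bar_head; axes as the jig's.
- strap (a joint): Swing of the clamp strap about its upright stud, rad. 0 = straight across the bar, against the stop pin (end of travel), nose to jig -x; pi/2 = swung away, along the bar, nose to the end stop (jig +y). Nose direction in the jig frame: (-cos, sin). Starts at 1.1 to 1.7. Stays where it is left; under 2 N at the nose moves it.
- strap_axis (a point): On the swing axis, jig x=46, y=0, 48 mm above the bench, mid-height of the strap: a dark steel bar 20 mm wide, 42 to 54 mm above the bench, reaching 95 mm from the axis to its rounded nose, 30 mm behind it. The foot, 68 mm from the axis below the strap, is 16 mm wide along the bar and hangs from 28 to 40 mm above the bench; a nut on top there reaches 59 mm.
- strap_nose (a point): Tip of the strap's nose, at mid-height, 95 mm from the axis.
- clamp_foot: The sprung bridge foot under the strap, with two soft pads that press on the long edges of the bar beside the LEDs. It hangs 5 mm clear of the bar while the lever is up. Origin: on the swing axis at bench height; the pads are 68 mm from it along the strap.
- cam_lever (a joint): Cam lever on top of the strap's stud, rad. 0 = up, leaning 0.4 rad off vertical away from the strap's nose; it turns further down that way, in the strap's own upright plane, to its stop at 1.1, nearly level and pointing away from the nose. Starts at 0 to 0.12 (soon settling near 0). It presses the strap down by up to 7 mm. Takes 4 to 7 N at the grip; stays where it is left.
- lever_pin (a point): The lever's hinge pin, on the strap's swing axis, 68 mm above the bench.
- lever_grip (a point): Centre of the lever's round black grip, 70 mm from the pin; there the grip is 18 mm thick. The lever ends 96 mm from the pin; the grip begins 36 mm from it, and gets thinner towards the pin. While up, its end stands 155 mm above the bench.
- loupe: Black loupe, 41 mm across, 30 mm tall, standing loose beside the jig. Origin at the centre of its underside.
- marker_grey: Grey pen, 9 x 126 x 10 mm, lying loose beside the jig. Origin at the middle of its underside, y along it.
- tweezers: Black tweezers, 16 x 125 x 9 mm, lying loose beside the jig. Origin at the middle of their underside, y along them.

How it is judged:
On the way, in this order (a step that is already met when the one before it is completed fails the run):
1. the bar is pushed up against the end stop (y of bar_head in the frame of bar_stop above -0.003 m), for 0.2 s.
2. the strap is swung across the bar to its stop pin, the lever still up (value of joint strap below 0.1 rad and y of bar_head in the frame of bar_stop above -0.003 m and value of joint cam_lever below 0.4 rad), for 0.2 s.
3. the cam lever is pushed down and the foot presses on the bar (value of joint cam_lever above 1 rad and contact force between clamp_foot and light_bar above 7 N), for 0.2 s.
At the end, for the whole second after the job is handed in: The bar's head is within 3 mm of the end stop, the strap within 0.1 rad of its stop pin, the cam lever above 1.0 rad, the foot presses the bar with over 7 N, and the bar lies still and seated in its channel (all of step 3 and y of bar_head in the frame of bar_stop above -0.003 m and value of joint strap below 0.1 rad and linear speed of light_bar below 0.01 m/s and z of light_bar in the frame of jig below 0.021 m); the robot touches nothing.
It fails at once if the light bar is lifted or tipped out of its channel (z of light_bar in the frame of jig above 0.026 m or angle between light_bar's own z axis and vertical above 0.08 rad).
It fails at once if the loupe is moved by more than 15 mm (distance of loupe from where it was at the start of the episode above 0.015 m).
It fails at once if the grey pen is moved by more than 15 mm (distance of marker_grey from where it was at the start of the episode above 0.015 m).
It fails at once if the tweezers are moved by more than 15 mm (distance of tweezers from where it was at the start of the episode above 0.015 m).
It also fails if it takes over 54 s, if anything falls off the work surface, if the arm or the gripper's body presses on something with over 40 N, if the wrist force passes 120 N, or if a joint passes its speed limit or range.

ROBOT

A 7-joint arm with a two-finger parallel gripper is mounted at the origin on a cart in front of the work surface, level with it; the furniture and walls round the work are solid. World frame = base frame: x ahead of the robot, y to its left, z up, the work surface at z = 0. Lengths are in m, angles in rad, forces in N, time in s.
With the tool pointing down it reaches from about 0.425 to 0.925 m from the base axis. Payload 6.8 kg.
Tool frame: the origin (TCP) lies at the very end of the fingers, on their centre line; the grasp point (between the pads) lies 19 mm behind it; z points along the fingers, y is the line along which they close (so a half turn about z gives the same grasp; the last joint's range is limited). The gripper opens to 88 mm and grips with 3 to 60 N. Pads are 20 mm wide; open, the fingers measure 115 mm over their backs; the gripper's body (75 mm by 178 mm) begins 61 mm behind the grasp point.
Start: joints at [1.116, 0.477, 0.022, 1.555, -0.011, 1.109, -0.083], TCP at [0.229, -0.635, 0.223] pointing down, gripper open.
Joint ranges: [-2.96, 2.96], [-0.34, 2.1], [-1.41, 1.46], [0.24, 2.44], [-1.37, 4.51], [0.17, 1.92], [-2.96, 2.96]. Speed limits (rad/s): [2.39, 2.39, 3.14, 3.14, 3.14, 3.14, 3.14].

INTERFACE

Orientations are given as a unit quaternion [x, y, z, w].
In Python, from workcell import robot gives the robot as it stands.
- The arm moves only by the tool step_arm, never from a script. Its arguments are lists of equal length, an entry for each row: "hand": the opening, from 0 (shut) to 1 (fully open); "dp": the shift along the tool's x, y, z in cm, a list of three; "dr": the turn, a rotation vector about the tool's x, y, z in degrees, a list of three. In form: {"hand": [hand, ...], "dp": [[dx, dy, dz], ...], "dr": [[wx, wy, wz], ...]}. A call has 1 to 10 rows; each row shifts and turns the commanded pose from where the row before left it, along the tool's axes as they then stand; what a row does not reach is not made up. A row lasts 1/12 s, in which the tool goes at most 41.7 mm and 7.16 degrees, less where a joint would pass 70% of its speed; a pose out of reach is approached as far as the arm can. A call with a gripper value outside its range is refused whole. The fingers move at their own pace and stop on an object; the grip force is fixed at half the most. Time passes only in rows, so rows that do not move let the fingers close. It gives the time, the measured TCP pose, the force, the opening and the grip force at its end, in the units of the state.
- robot.state(): the state, without advancing time (a new reading comes with each control period).
- robot.camera(name): name is "scene" or "side" or "wrist"; returns the picture (400x640x3 uint8, red, green, blue); there is no depth.
- robot.get_calibration(name): a dict with "vfov" (degrees; the focal length in pixels is half the picture's height over the tangent of half this angle, whatever the lens; pixels are square), "cx", "cy" (the principal point, pixels), "D" ([k1, k2, p1, p2, k3] as OpenCV has them; the pictures are not rectified), "origin" and "orientation" of the camera in the world; the wrist camera has in their place "hand_eye" (4x4, takes a point from camera to tool coordinates, whose origin is the TCP and whose axes are the flange's). Camera axes: x right, y up, looking along -z (the intrinsics and any distortion apply to the point x, -y, -z); pixel columns grow to the right and rows downward; lengths in m; the calibration is good to about 2 mm. A picture is of the moment at which its call begins: read the wrist's pose just before it. get_calibration takes no time and is no camera call.
- robot.sign_off(): hands the job in; it is judged then, once.
Trained networks look in the newest picture that a camera, given by its name, has taken for a name from the list of things; names that differ only in an ending like _2 or _b are one class to them, and where a whole thing is asked for, a point or a joint stands for the part that bears it (a point fixed in the world has none). Each returns a list of dicts, best first, with "conf" (0 to 1); they miss things now and then, are a little off and sometimes report something else, mostly with a low value. They report only what shows in the picture. A call takes as long as a camera call.
- robot.boxes_of(camera, name): "centre" ([column, row] in pixels, amid what is visible of it).
- robot.regions_of(camera, name): "region" (400x640 bool, what is visible of it) and "centre" ([column, row] in pixels, amid what is visible of it).
The state is a dict: "clock": time; "joints": joint angles; "qd": joint speeds; "effort": joint torques, N m; "eef_pos": TCP position; "orientation": TCP orientation; "ft_force": force on the tool from outside, world axes, zero at the start; "moment": the same for the moment, N m; "gripper_width": finger opening in m; "gripper_force": force on a finger pad.
Only numpy, scipy, OpenCV 4.12 (cv2) and the standard library are available. Lean on these libraries where they do the work, as an engineer would, in place of code of your own. Each camera call takes 0.05 s, during which the arm holds its last target. There are 200 camera calls.

## Working session

There is one attempt and no reset: what is moved stays moved. The work goes in short steps, Python scripts to look and compute and a tool call to move; the robot and the scene stay as the last step left them, time stands still between calls to the robot, and variables do not carry over. Pictures are saved under pics/ and viewed, at most 10 in all, crops included, and the job is handed in when it is done.

Besides the shell and the picture viewer there is one more tool, called after "Request:" by a JSON object that holds its "op" and its "data". step_arm: Moves the arm, as the interface text tells. Its arguments: {"type":"object","properties":{"hand":{"type":"array","items":{"type":"number"}},"dp":{"type":"array","items":{"type":"array","items":{"type":"number"}}},"dr":{"type":"array","items":{"type":"array","items":{"type":"number"}}}},"required":["hand","dp","dr"]}

```bash
mkdir -p pics; ls; cat > h.py <<'E'
import numpy as np, cv2
from scipy.spatial.transform import Rotation as R
from workcell import robot
def cam(name):
    c=robot.get_calibration(name); f=200/np.tan(np.radians(c["vfov"])/2)
    K=np.array([[f,0,c["cx"]],[0,f,c["cy"]],[0,0,1.]]); D=np.array(c["D"],float)
    if "hand_eye" in c:
        s=robot.state(); T=np.eye(4); T[:3,:3]=R.from_quat(s["orientation"]).as_matrix(); T[:3,3]=s["eef_pos"]
        T=T@np.array(c["hand_eye"])
    else:
        T=np.eye(4); o=np.array(c["orientation"]); T[:3,:3]=R.from_quat(o).as_matrix() if o.size==4 else o; T[:3,3]=c["origin"]
    T[:3,:3]=T[:3,:3]@np.diag([1,-1,-1.]); return K,D,T
def ray(C,px):
    K,D,T=C; u=cv2.undistortPoints(np.array(px,float).reshape(-1,1,2),K,D).reshape(-1,2)
    return T[:3,3],(np.c_[u,np.ones(len(u))])@T[:3,:3].T
def onz(C,px,z):
    o,d=ray(C,px); return o+d*((z-o[2])/d[:,2])[:,None]
def proj(C,P):
    K,D,T=C; Ti=np.linalg.inv(T); r=cv2.Rodrigues(Ti[:3,:3])[0]
    return cv2.projectPoints(np.array(P,float).reshape(-1,1,3),r,Ti[:3,3],K,D)[0].reshape(-1,2)
E
python3 - <<'E'
from h import *
np.set_printoptions(precision=3,suppress=True)
s=robot.state(); print(s)
for n in ["scene","side"]:
    im=robot.camera(n); cv2.imwrite(f"pics/{n}0.png",im[:,:,::-1]); C=cam(n); print(n,C[2][:3,3],C[2][:3,2],C[0][0,0],C[1])
    for t in ["jig","light_bar","strap","cam_lever","loupe","marker_grey","tweezers","bar_end","lever_grip"]:
        print(t,[(np.round(b["centre"]),round(b["conf"],2)) for b in robot.boxes_of(n,t)][:3])
E
```

```text
pics
{'clock': 0.0, 'joints': array([ 1.116,  0.478,  0.022,  1.556, -0.011,  1.109, -0.083]), 'qd': array([ 0.001, -0.001, -0.   ,  0.   , -0.   , -0.001,  0.001]), 'effort': array([  0.   , -58.285,   1.535, -27.26 ,  -0.054,   0.017,   0.   ]), 'eef_pos': array([ 0.229, -0.634,  0.222]), 'orientation': array([ 0.985,  0.173, -0.   , -0.001]), 'ft_force': array([-0.116, -0.675,  0.632]), 'moment': array([-0.007,  0.018, -0.021]), 'gripper_force': 0.0, 'gripper_width': 0.08782022348560498}
scene [0.216 0.615 0.773] [ 0.322 -0.627 -0.709] 434.6488294942093 [-0.08  0.    0.    0.    0.  ]
jig [(array([300., 221.]), 0.8)]
light_bar [(array([324., 199.]), 0.65), (array([302., 170.]), 0.64)]
strap [(array([303., 172.]), 0.85)]
cam_lever [(array([304., 149.]), 0.65)]
loupe [(array([379., 167.]), 0.79)]
marker_grey [(array([350., 233.]), 0.55)]
tweezers [(array([345., 235.]), 0.57), (array([248., 247.]), 0.47), (array([303., 190.]), 0.24)]
bar_end [(array([328., 198.]), 0.73)]
lever_grip [(array([299., 146.]), 0.78)]
side [0.521 0.959 0.468] [-0.02  -0.937 -0.348] 477.60284036505885 [-0.038  0.     0.     0.     0.   ]
jig [(array([298., 248.]), 0.79)]
light_bar [(array([308., 230.]), 0.7), (array([352., 250.]), 0.25)]
strap [(array([278., 214.]), 0.71), (array([287., 233.]), 0.42)]
cam_lever [(array([274., 186.]), 0.77)]
loupe [(array([340., 206.]), 0.63)]
marker_grey [(array([310., 229.]), 0.69), (array([295., 250.]), 0.53), (array([352., 246.]), 0.51)]
tweezers [(array([253., 274.]), 0.58), (array([309., 232.]), 0.21)]
bar_end [(array([309., 230.]), 0.92)]
lever_grip [(array([274., 183.]), 0.51)]
```

```bash
python3 - <<'E'
import cv2
a=cv2.imread("pics/scene0.png")[100:320,180:450]; cv2.imwrite("pics/s0c.png",cv2.resize(a,None,fx=2.7,fy=2.7,interpolation=2)[:600,:800])
a=cv2.imread("pics/side0.png")[150:330,180:440]; cv2.imwrite("pics/d0c.png",cv2.resize(a,None,fx=3,fy=3,interpolation=2))
E
```

```text
(no output)
```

View pics/s0c.png

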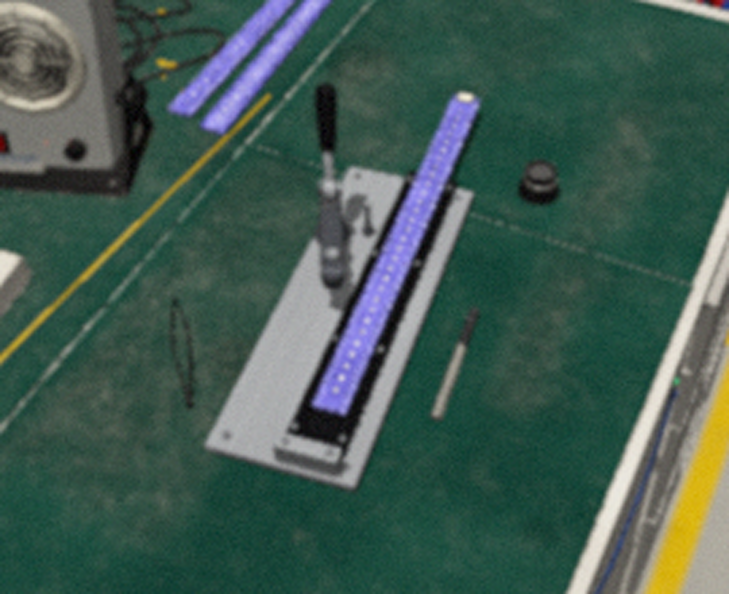

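View pics/d0c.png

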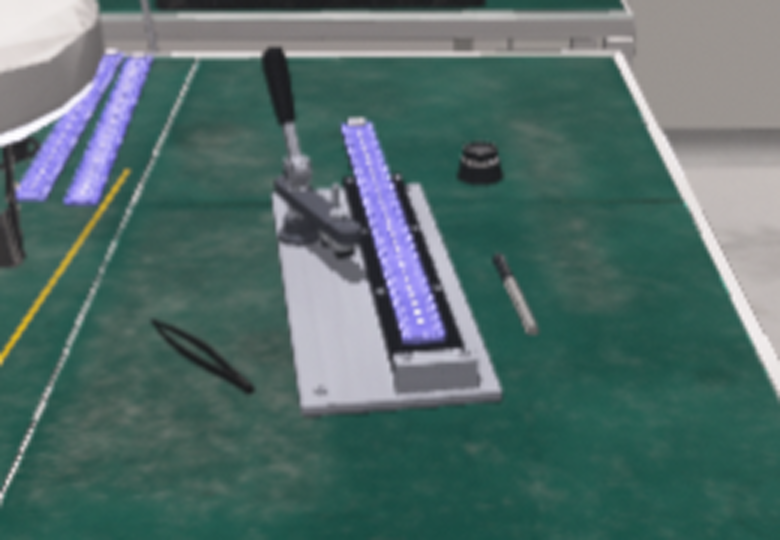

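The pictures show the jig with the end stop near the camera: plate corners in the scene crop are about (352,167), (473,192), (355,488) and (207,447). The connector is at (466,97), and the strap points along the bar. The loupe and pen lie on the -x side, the tweezers on +x. Next I fit the jig pose.

```bash
cat > fit.py <<'E'
from h import *
from scipy.optimize import least_squares
np.set_printoptions(precision=4,suppress=True)
J=np.array([[63,-98,12],[-63,-98,12],[-63,252,12],[63,252,12]])/1e3
obs={"scene":(np.array([[352,167],[473,192],[355,488],[207,447]])/2.7+[180,100],[0,1,2,3]),
"side":(np.array([[417,185],[500,398],[305,408]])/3+[180,150],[1,2,3])}
def W(p,P):
    c,s=np.cos(p[2]),np.sin(p[2]); P=np.atleast_2d(P); return np.c_[p[0]+c*P[:,0]-s*P[:,1],p[1]+s*P[:,0]+c*P[:,1],P[:,2]]
Cs={n:cam(n) for n in obs}
def res(p): return np.concatenate([(proj(Cs[n],W(p,J[i]))-o).ravel() for n,(o,i) in obs.items()])
E
python3 - <<'E'
from fit import *
p=least_squares(res,[.55,0,0],loss="soft_l1").x; print(p,res(p).reshape(-1,2))
for n in obs: print(n,onz(Cs[n],obs[n][0],.012))
inv=lambda P:(np.array(P)-[p[0],p[1],0])@np.array([[np.cos(p[2]),-np.sin(p[2]),0],[np.sin(p[2]),np.cos(p[2]),0],[0,0,1]])
S,D=Cs["scene"],Cs["side"]
a=lambda l:np.array(l)/2.7+[180,100]
b=lambda l:np.array(l)/3+[180,150]
print("head",inv(onz(S,a([[314,404],[347,412]]),.023)),inv(onz(D,b([[405,341],[444,338]]),.023)))
print("end",inv(onz(S,a([[452,97],[479,103]]),.023)),inv(onz(D,b([[342,124],[371,124]]),.023)))
print("stop top",inv(onz(S,a([[277,435],[350,446]]),.034)),inv(onz(D,b([[393,354],[475,352]]),.034)))
print("nose",inv(onz(S,a([[332,285]]),.048)),inv(onz(D,b([[362,237]]),.048)))
print("pin",proj(S,W(p,[.046,0,.068])),proj(D,W(p,[.046,0,.068])))
for n,C,k in(("scene",S,"marker_grey"),("scene",S,"loupe"),("scene",S,"tweezers")):pass
print("loupe",onz(S,a([[539,190]]),.0),"pen",onz(S,a([[475,312],[437,415]]),.005),"twz",onz(S,a([[175,300],[190,405]]),.004))
E
```

```text
[ 0.553  -0.0625  0.1351] [[-1.1247 -0.5976]
 [ 0.058  -0.2231]
 [-0.1738 -0.0646]
 [-1.3893 -0.4617]
 [ 1.8721  0.1437]
 [ 2.3405 -1.5314]
 [-0.0911  0.5915]]
scene [[ 0.6249 -0.1503  0.012 ]
 [ 0.5036 -0.1673  0.012 ]
 [ 0.4563  0.1787  0.012 ]
 [ 0.5782  0.1954  0.012 ]]
side [[ 0.5086 -0.1692  0.012 ]
 [ 0.4614  0.1841  0.012 ]
 [ 0.5815  0.1936  0.012 ]]
head [[-0.0093  0.1943  0.023 ]
 [-0.037   0.1937  0.023 ]] [[-0.007   0.1945  0.023 ]
 [-0.0327  0.1944  0.023 ]]
end [[-0.0078 -0.2192  0.023 ]
 [-0.0369 -0.2179  0.023 ]] [[-0.0079 -0.233   0.023 ]
 [-0.0345 -0.2288  0.023 ]]
stop top [[ 0.0041  0.2386  0.034 ]
 [-0.0527  0.231   0.034 ]] [[ 0.0056  0.2305  0.034 ]
 [-0.0455  0.236   0.034 ]]
nose [[0.012  0.0894 0.048 ]] [[0.0081 0.0808 0.048 ]]
pin [[301.8931 170.7703]] [[280.0557 207.7468]]
loupe [[ 0.4511 -0.2097  0.    ]] pen [[ 0.445  -0.032   0.005 ]
 [ 0.4298  0.084   0.005 ]] twz [[0.6912 0.0682 0.004 ]
 [0.6166 0.1614 0.004 ]]
```

Request:
{"op": "step_arm", "data": {"hand": [0,0,0,0,0,0,0,0,0,0], "dp": [[0,0,0],[0,0,0],[3,-2.1,0],[3,-2.1,0],[3,-2.1,0],[3,-2.1,0],[3,-2.1,0],[3,-2.1,0],[3,-2.1,0],[3,-2.1,0]], "dr": [[0,0,6.13],[0,0,6.13],[0,0,0],[0,0,0],[0,0,0],[0,0,0],[0,0,0],[0,0,0],[0,0,0],[0,0,0]]}}

```text
clock: 1.83
eef_pos: [0.4462, -0.4352, 0.2229]
orientation: [0.998, 0.066, 0.0, 0.0]
ft_force: [1.3, -0.8, 0.3]
gripper_width: 0.0247
gripper_force: 0.0
```

```bash
cat >> fit.py <<'E'
JP=np.array([.553,-.0625,.1351])
def inv(P,p=JP):
    P=np.atleast_2d(P)-[p[0],p[1],0]; c,s=np.cos(p[2]),np.sin(p[2]); return P@np.array([[c,-s,0],[s,c,0],[0,0,1]])
def where():
    s=robot.state(); x=R.from_quat(s["orientation"]).as_matrix()
    print("t %.2f"%s["clock"],"TCP jig mm",inv(s["eef_pos"])[0]*1e3,"yaw rel deg %.2f"%np.degrees(np.arctan2(x[1,0],x[0,0])-JP[2]),"zax",x[:,2],"F",s["ft_force"],"w",s["gripper_width"],"j",s["joints"])
E
python3 -c "
from fit import *
where()"
```

```text
t 1.83 TCP jig mm [-156.0267 -354.9341  222.9308] yaw rel deg -0.14 zax [ 0.0003 -0.0003 -1.    ] F [ 1.3438 -0.7825  0.3072] w 0.024676184500154994 j [ 0.6867  0.3921 -0.0182  1.6846  0.008   1.0645 -0.7722]
```

Request:
{"op": "step_arm", "data": {"hand": [0,0,0,0,0,0], "dp": [[3.35,-2.4,0],[3.35,-2.4,0],[3.35,-2.4,0],[3.35,-2.4,0],[0,0,0],[0,0,0]], "dr": [[0,0,0],[0,0,0],[0,0,0],[0,0,0],[0,0,0],[0,0,0]]}}

```text
clock: 2.33
eef_pos: [0.5675, -0.3203, 0.2224]
orientation: [0.998, 0.069, 0.0, -0.001]
ft_force: [-0.2, -0.1, 0.1]
gripper_width: 0.0002
gripper_force: 0.0
```

```bash
python3 - <<'E'
from fit import *
where(); C=cam("wrist"); im=robot.camera("wrist"); cv2.imwrite("pics/w1.png",im[:,:,::-1])
print("cam",C[2][:3,3],C[2][:3,2])
for P in ([-.008,-.226,.023],[-.036,-.226,.023],[-.063,-.098,.012],[.063,-.098,.012],[.046,0,.068]): print(P,proj(C,W(JP,P)))
for t in("light_bar","bar_end"): print(t,[(b["centre"],b["conf"]) for b in robot.boxes_of("wrist",t)])
E
```

```text
t 2.33 TCP jig mm [ -20.3622 -257.3699  222.4447] yaw rel deg 0.22 zax [ 0.0006  0.0012 -1.    ] F [-0.2095 -0.1233  0.0622] w 0.0002488223066549958 j [ 0.4662  0.4405 -0.065   1.6113  0.0297  1.0907 -1.0382]
cam [ 0.6324 -0.3114  0.3848] [-0.2409 -0.0322 -0.97  ]
[-0.008, -0.226, 0.023] [[290.6416 162.7955]]
[-0.036, -0.226, 0.023] [[291.0747 189.7906]]
[-0.063, -0.098, 0.012] [[174.6312 211.3696]]
[0.063, -0.098, 0.012] [[163.3638  90.7558]]
[0.046, 0, 0.068] [[ 29.5872 109.1662]]
light_bar [([145.4, 174.9], 0.59)]
bar_end [([145.3, 173.6], 0.58), ([20.1, 104.1], 0.57)]
```

View pics/w1.png

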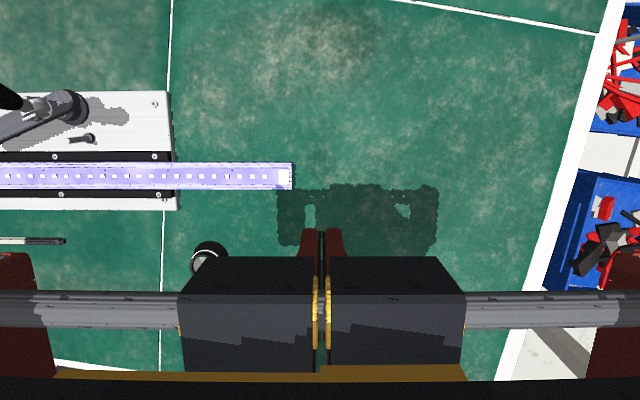

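The wrist view shows the bar end at columns 293, rows 163–189, and plate corners at (166,91) and (177,209). That is about 2 mm off my prediction along -y, so the pose is good after a 2 mm shift. Next I descend and push.

Request:
{"op": "step_arm", "data": {"hand": [0,0,0,0,0,0,0,0], "dp": [[-0.1,0,3.5],[0,0,3.5],[0,0,3.5],[0,0,3.5],[0,0,3.5],[0,0,2.5],[0,0,1.2],[0,0,0]], "dr": [[0,0,0],[0,0,0],[0,0,0],[0,0,0],[0,0,0],[0,0,0],[0,0,0],[0,0,0]]}}

```text
clock: 3.15
eef_pos: [0.5611, -0.3245, 0.0079]
orientation: [0.998, 0.065, -0.002, -0.001]
ft_force: [-1.2, 0.7, -0.4]
gripper_width: 0.0004
gripper_force: 0.0
```

```bash
sed -i 's/^JP=.*/JP=np.array([.5533,-.0645,.1351])/' fit.py; python3 -c "
from fit import *
where()"
```

```text
t 3.15 TCP jig mm [ -27.2675 -258.6881    7.9164] yaw rel deg -0.27 zax [-0.0051  0.0015 -1.    ] F [-1.2419  0.6573 -0.4442] w 0.00042539723154498316 j [ 0.4692  0.6876 -0.0577  1.7543  0.0576  0.7065 -1.0598]
```

Request:
{"op": "step_arm", "data": {"hand": [0,0,0,0,0,0,0,0,0,0], "dp": [[0.2,-0.5,-0.2],[0.2,-0.5,0],[0,-0.5,0],[0,-0.5,0],[0,-0.5,0],[0,-0.5,0],[0,-0.5,0],[0,-0.5,0],[0,-0.5,0],[0,0,0]], "dr": [[0,0,0],[0,0,0],[0,0,0],[0,0,0],[0,0,0],[0,0,0],[0,0,0],[0,0,0],[0,0,0],[0,0,0]]}}

```text
clock: 3.98
eef_pos: [0.5622, -0.2772, 0.0126]
orientation: [0.998, 0.067, -0.0, -0.0]
ft_force: [1.1, 0.3, -0.1]
gripper_width: 0.0004
gripper_force: 0.0
```

```bash
python3 -c "
from fit import *
where()"
```

```text
t 3.98 TCP jig mm [ -19.8027 -211.9205   12.65  ] yaw rel deg -0.06 zax [-0.0002  0.0007 -1.    ] F [ 1.0683  0.3173 -0.0645] w 0.00038897456683695177 j [ 0.403   0.6532 -0.0601  1.8117  0.0571  0.6788 -1.126 ]
```

Request:
{"op": "step_arm", "data": {"hand": [0,0,0,0,0,0], "dp": [[-0.1,-0.3,0.1],[-0.1,-0.3,0.1],[0,-0.2,0],[0,-0.2,0],[0,-0.1,0],[0,0,0]], "dr": [[0,0,0],[0,0,0],[0,0,0],[0,0,0],[0,0,0],[0,0,0]]}}

```text
clock: 4.48
eef_pos: [0.5585, -0.2674, 0.0104]
orientation: [0.998, 0.067, -0.0, -0.0]
ft_force: [-0.1, -0.6, 1.1]
gripper_width: 0.0007
gripper_force: 0.0
```

```bash
python3 -c "
from fit import *
where()"
```

```text
t 4.48 TCP jig mm [ -22.155  -201.7097   10.4357] yaw rel deg -0.11 zax [-0.0006  0.0006 -1.    ] F [-0.0865 -0.5956  1.0961] w 0.0006702109026133188 j [ 0.3901  0.6476 -0.0597  1.8311  0.0577  0.6654 -1.1405]
```

Not yet a clear contact force, so I push gently further.

Request:
{"op": "step_arm", "data": {"hand": [0,0,0,0], "dp": [[0,-0.1,0],[0,-0.1,0],[0,-0.1,0],[0,0,0]], "dr": [[0,0,0],[0,0,0],[0,0,0],[0,0,0]]}}

```text
clock: 4.82
eef_pos: [0.5583, -0.2648, 0.0106]
orientation: [0.998, 0.066, -0.0, -0.0]
ft_force: [-0.3, 0.3, -0.0]
gripper_width: 0.0003
gripper_force: 0.0
```

```bash
python3 - <<'E'
from fit import *
where()
im=robot.camera("side"); cv2.imwrite("pics/d2.png",cv2.resize(im[220:300,270:370,::-1],None,fx=6,fy=6,interpolation=2))
E
```

```text
t 4.82 TCP jig mm [ -21.9864 -199.1045   10.62  ] yaw rel deg -0.13 zax [-0.0001  0.0002 -1.    ] F [-0.2778  0.2957 -0.0052] w 0.0003124060066647572 j [ 0.386   0.6455 -0.0594  1.8348  0.0578  0.663  -1.1449]
```

View pics/d2.png

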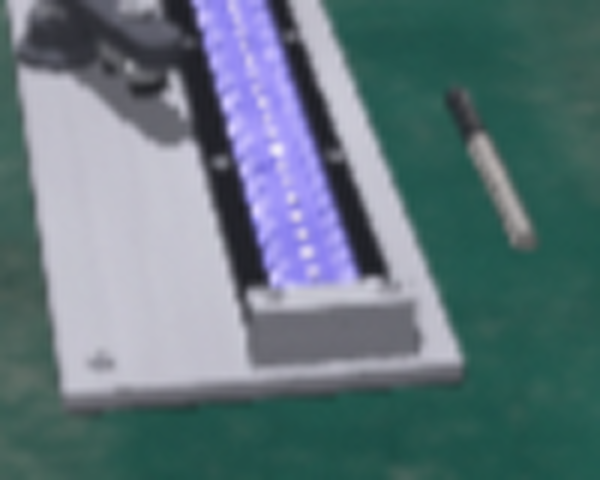

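The bar's head now disappears behind the stop block at about (320,285). The block hides the contact itself, so I keep pushing until the force rises.

Request:
{"op": "step_arm", "data": {"hand": [0,0,0,0], "dp": [[0,-0.15,0],[0,-0.15,0],[0,0,0],[0,0,0]], "dr": [[0,0,0],[0,0,0],[0,0,0],[0,0,0]]}}

```text
clock: 5.2
eef_pos: [0.558, -0.2618, 0.0107]
orientation: [0.998, 0.066, -0.0, -0.0]
ft_force: [0.1, -0.2, -0.6]
gripper_width: 0.0005
gripper_force: 0.0
```

Request:
{"op": "step_arm", "data": {"hand": [0,0,0], "dp": [[0,-0.15,0],[0,0,0],[0,0,0]], "dr": [[0,0,0],[0,0,0],[0,0,0]]}}

```text
clock: 5.45
eef_pos: [0.5578, -0.2604, 0.0107]
orientation: [0.998, 0.066, 0.0, -0.0]
ft_force: [-0.2, 0.3, 0.3]
gripper_width: 0.0004
gripper_force: 0.0
```

Request:
{"op": "step_arm", "data": {"hand": [0,0,0,0], "dp": [[0,-0.15,0],[0,-0.15,0],[0,0,0],[0,0,0]], "dr": [[0,0,0],[0,0,0],[0,0,0],[0,0,0]]}}

```text
clock: 5.78
eef_pos: [0.5578, -0.2599, 0.0111]
orientation: [0.998, 0.066, 0.001, 0.001]
ft_force: [1.8, -5.8, -0.5]
gripper_width: 0.0002
gripper_force: 2.7
```

Request:
{"op": "step_arm", "data": {"hand": [0,0,0], "dp": [[0,-0.2,0],[0,0,0],[0,0,0]], "dr": [[0,0,0],[0,0,0],[0,0,0]]}}

```text
clock: 6.03
eef_pos: [0.5578, -0.2598, 0.0115]
orientation: [0.998, 0.065, 0.001, 0.003]
ft_force: [0.6, -8.8, -0.2]
gripper_width: 0.0007
gripper_force: 4.6
```

Force is 8.8 N against the stop, so the bar is seated. Next I back off, rise and go look at the strap.

Request:
{"op": "step_arm", "data": {"hand": [0,0,0,0,0,0,0,0,0,0], "dp": [[0,0.8,0],[0,1.5,0],[0,0,-3.8],[0,0,-3.8],[0,0,-3.8],[0,0,-3.8],[0,0,-3.8],[0,-3.5,0],[0,-3.5,0],[0,-3.5,0]], "dr": [[0,0,0],[0,0,0],[0,0,0],[0,0,0],[0,0,0],[0,0,0],[0,0,0],[0,0,0],[0,0,0],[0,0,0]]}}

```text
clock: 6.87
eef_pos: [0.5462, -0.1742, 0.2016]
orientation: [0.998, 0.065, 0.001, 0.0]
ft_force: [0.5, 1.0, -1.2]
gripper_width: 0.0004
gripper_force: 0.0
```

Request:
{"op": "step_arm", "data": {"hand": [0,0,0,0,0,0,0,0], "dp": [[0,-3.5,0],[0,-3.5,0],[0,-3.5,0],[0,-3.5,0],[0,-2,0],[0,0,0],[0,0,0],[0,0,0]], "dr": [[0,0,0],[0,0,0],[0,0,0],[0,0,0],[0,0,0],[0,0,0],[0,0,0],[0,0,0]]}}

```text
clock: 7.53
eef_pos: [0.5252, -0.0171, 0.2006]
orientation: [0.998, 0.066, -0.0, 0.0]
ft_force: [0.3, -1.1, -0.4]
gripper_width: 0.0004
gripper_force: 0.0
```

```bash
python3 - <<'E'
from fit import *
where(); C=cam("wrist"); im=robot.camera("wrist")[:,:,::-1].copy(); cv2.imwrite("pics/w2raw.png",im)
for th in(1.1,1.2,1.3,1.4):
  q=proj(C,W(JP,[.046-.095*np.cos(th),.095*np.sin(th),.048])); print(th,q); cv2.circle(im,tuple(int(v) for v in q[0]),2,(0,0,255),-1)
for P in([.046,0,.068],[.016,-.0135,.049],[-.063,.252,.012],[.063,.252,.012],[-.063,-.098,.012],[.063,-.098,.012],[-.048,.232,.034],[.004,.232,.034]):
  q=proj(C,W(JP,P)); print(P,q); cv2.circle(im,tuple(int(v) for v in q[0]),2,(0,255,255),-1)
cv2.imwrite("pics/w2.png",im)
E
```

```text
t 7.53 TCP jig mm [-21.4403  50.7623 200.6189] yaw rel deg -0.20 zax [-0.0003 -0.0005 -1.    ] F [ 0.2726 -1.05   -0.4007] w 0.0003772707102668032 j [ 0.0672  0.2649 -0.1817  1.9247  0.0585  0.9573 -1.5812]
1.1 [[282.5728 157.0892]]
1.2 [[277.8514 147.2035]]
1.3 [[274.0791 136.7907]]
1.4 [[271.3108 125.9401]]
[0.046, 0, 0.068] [[384.7233 106.2115]]
[0.016, -0.0135, 0.049] [[395.2068 141.9058]]
[-0.063, 0.252, 0.012] [[126.2968 217.2228]]
[0.063, 0.252, 0.012] [[109.3141  90.2586]]
[-0.063, -0.098, 0.012] [[466.485 216.325]]
[0.063, -0.098, 0.012] [[478.6118  88.374 ]]
[-0.048, 0.232, 0.034] [[132.6268 208.9706]]
[0.004, 0.232, 0.034] [[125.4654 154.8908]]
```

View pics/w2.png

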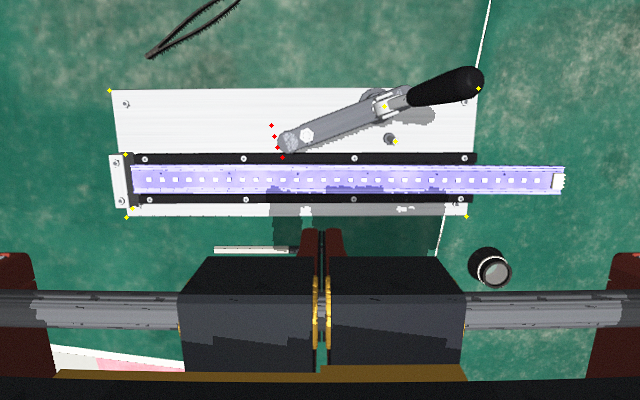

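The wrist view shows the bar head at column 131, which is the stop face's predicted position. The strap nose is near (278,144), so theta ≈ 1.2. The lever, ending at (480,82), is up. Next I go beside the strap and turn the tool so the finger's back faces it.

Request:
{"op": "step_arm", "data": {"hand": [0,0,0,0,0,0,0,0,0,0], "dp": [[3.5,-1.6,0],[3.5,-1.6,0],[0,0,0],[0,0,0],[0,0,0],[0,0,0],[0,0,0],[0,0,0],[0,0,0],[0,0,0]], "dr": [[0,0,0],[0,0,0],[0,0,-7],[0,0,-7],[0,0,-7],[0,0,-7],[0,0,-7],[0,0,-7],[0,0,-7],[0,0,-7]]}}

```text
clock: 8.42
eef_pos: [0.5905, 0.023, 0.2004]
orientation: [0.849, 0.528, -0.0, 0.0]
ft_force: [-0.5, -1.1, 0.2]
gripper_width: 0.0005
gripper_force: 0.0
```

Request:
{"op": "step_arm", "data": {"hand": [0,0,0,0,0,0,0,0,0,0], "dp": [[0,0,0],[0,0,0],[0,0,0],[0,0,0],[0,0,0],[0,0,0],[0,0,0],[0,0,0],[0,0,0],[0,0,0]], "dr": [[0,0,-7],[0,0,-7],[0,0,-7],[0,0,-7],[0,0,-7],[0,0,-7],[0,0,-7],[0,0,-6],[0,0,0],[0,0,0]]}}

```text
clock: 9.25
eef_pos: [0.5904, 0.0235, 0.2003]
orientation: [0.513, 0.858, -0.0, -0.0]
ft_force: [0.4, -0.1, 0.4]
gripper_width: 0.0003
gripper_force: 0.0
```

```bash
python3 - <<'E'
from fit import *
where()
E
```

```text
t 9.25 TCP jig mm [ 48.5978  82.1648 200.3433] yaw rel deg 110.54 zax [-0.0005 -0.0001 -1.    ] F [ 0.3737 -0.0732  0.3953] w 0.0003199051109320665 j [ 0.2953  0.4209 -0.5722  1.7552  0.2592  1.0419  0.1243]
```

Request:
{"op": "step_arm", "data": {"hand": [0,0,0,0,0,0,0,0,0], "dp": [[0,0,2.5],[0,0,2.5],[0,0,2.5],[0,0,2.5],[0,0,2.5],[0,0,2],[0,0,1],[0,0,0],[0,0,0]], "dr": [[0,0,0],[0,0,0],[0,0,0],[0,0,0],[0,0,0],[0,0,0],[0,0,0],[0,0,0],[0,0,0]]}}

```text
clock: 10.0
eef_pos: [0.5904, 0.025, 0.0459]
orientation: [0.511, 0.859, -0.0, -0.0]
ft_force: [0.2, 0.4, 0.2]
gripper_width: 0.0003
gripper_force: 0.0
```

```bash
python3 - <<'E'
from fit import *
where()
E
```

```text
t 10.00 TCP jig mm [48.8579 83.7044 45.8563] yaw rel deg 110.77 zax [-0.0002 -0.0002 -1.    ] F [0.2354 0.352  0.2121] w 0.0003462465836869482 j [ 0.2229  0.6099 -0.4918  1.8667  0.4017  0.7643  0.0091]
```

Request:
{"op": "step_arm", "data": {"hand": [0,0,0,0,0,0,0,0,0,0], "dp": [[0,-0.7,0],[0,-0.7,0],[0.13,-0.66,0],[0.13,-0.66,0],[0.13,-0.66,0],[0.13,-0.66,0],[0.13,-0.66,0],[0.13,-0.66,0],[0.13,-0.66,0],[0.13,-0.66,0]], "dr": [[0,0,0],[0,0,0],[0,0,-5],[0,0,-5],[0,0,-5],[0,0,-5],[0,0,-5],[0,0,-5],[0,0,-5],[0,0,-5]]}}

```text
clock: 10.83
eef_pos: [0.5347, -0.0122, 0.047]
orientation: [0.184, 0.983, -0.0, 0.001]
ft_force: [1.4, 0.7, -0.3]
gripper_width: 0.0008
gripper_force: 0.4
```

```bash
python3 - <<'E'
from fit import *
where()
E
```

```text
t 10.83 TCP jig mm [-11.3553  54.3676  46.9813] yaw rel deg 151.09 zax [ 0.0022 -0.0005 -1.    ] F [ 1.4216  0.7014 -0.2806] w 0.0007698358329815161 j [ 0.4325  0.5803 -0.6716  1.9927  0.5287  0.745   0.6424]
```

Request:
{"op": "step_arm", "data": {"hand": [0,0,0,0,0,0,0], "dp": [[0.13,-0.66,0.1],[0.13,-0.66,0.1],[0.13,-0.66,0],[0.13,-0.66,0],[0.13,-0.6,0],[0.1,-0.5,0],[0,0,0]], "dr": [[0,0,-5],[0,0,-5],[0,0,-5],[0,0,-5],[0,0,-5],[0,0,-4],[0,0,0]]}}

```text
clock: 11.42
eef_pos: [0.5209, -0.0489, 0.0444]
orientation: [-0.066, 0.998, -0.001, 0.0]
ft_force: [0.7, 0.1, 0.2]
gripper_width: 0.0003
gripper_force: 0.0
```

```bash
python3 - <<'E'
from fit import *
where()
E
```

```text
t 11.42 TCP jig mm [-30.0514  19.8248  44.3771] yaw rel deg -180.14 zax [ 0.0007 -0.0015 -1.    ] F [0.7206 0.0688 0.2096] w 0.00029992701110031345 j [ 0.5896  0.6087 -0.7863  2.0146  0.6217  0.7715  1.1308]
```

Request:
{"op": "step_arm", "data": {"hand": [0,0,0,0], "dp": [[0,-0.15,0],[0,-0.15,0],[0,0,0],[0,0,0]], "dr": [[0,0,0],[0,0,0],[0,0,0],[0,0,0]]}}

```text
clock: 11.75
eef_pos: [0.5218, -0.0498, 0.0439]
orientation: [-0.066, 0.998, -0.0, 0.0]
ft_force: [0.2, -0.6, -0.5]
gripper_width: 0.0005
gripper_force: 0.0
```

Request:
{"op": "step_arm", "data": {"hand": [0,0,0], "dp": [[0,-0.2,0],[0,0,0],[0,0,0]], "dr": [[0,0,0],[0,0,0],[0,0,0]]}}

```text
clock: 12.0
eef_pos: [0.5218, -0.0502, 0.0438]
orientation: [-0.067, 0.998, 0.001, 0.0]
ft_force: [-1.3, 4.7, 2.2]
gripper_width: 0.0004
gripper_force: 2.7
```

The strap met its pin (about 5 N). Next I back off, rise, check with a picture and head for the lever.

Request:
{"op": "step_arm", "data": {"hand": [0,0,0,0,0,0,0,0,0], "dp": [[0,0.6,0],[0,0.6,0],[0,0,-3.7],[0,0,-3.7],[0,0,-3.7],[0,0,-3.7],[-3,-1.5,0],[-3,-1.5,0],[0,0,0]], "dr": [[0,0,0],[0,0,0],[0,0,0],[0,0,0],[0,0,0],[0,0,0],[0,0,0],[0,0,0],[0,0,0]]}}

```text
clock: 12.75
eef_pos: [0.5886, -0.0651, 0.1925]
orientation: [-0.064, 0.998, -0.001, 0.002]
ft_force: [0.5, 0.2, -0.8]
gripper_width: 0.0005
gripper_force: 0.0
```

```bash
python3 - <<'E'
from fit import *
where()
im=robot.camera("scene")[:,:,::-1].copy(); C=cam("scene")
for q in proj(C,W(JP,[[-.049,0,.048],[.046,0,.068],[.0733,0,.1325]])): print(q)
cv2.imwrite("pics/s3.png",cv2.resize(im[100:300,200:420],None,fx=3,fy=3,interpolation=2))
im=robot.camera("side")[:,:,::-1].copy(); C=cam("side")
for q in proj(C,W(JP,[[-.049,0,.048],[.046,0,.068],[.0733,0,.1325]])): print(q)
cv2.imwrite("pics/d3.png",cv2.resize(im[130:290,210:410],None,fx=3.5,fy=3.5,interpolation=2))
E
```

```text
t 12.75 TCP jig mm [ 34.8755  -5.3875 192.4815] yaw rel deg -180.42 zax [ 0.0047 -0.0012 -1.    ] F [ 0.5194  0.1897 -0.7598] w 0.0004775978346932372 j [ 0.6665  0.5184 -0.8937  1.7498  0.4532  1.0887  1.3209]
[339.9293 184.4909]
[302.1719 170.2427]
[289.999  147.2971]
[321.092  213.0971]
[279.9954 207.4343]
[266.8337 181.2299]
```

View pics/d3.png

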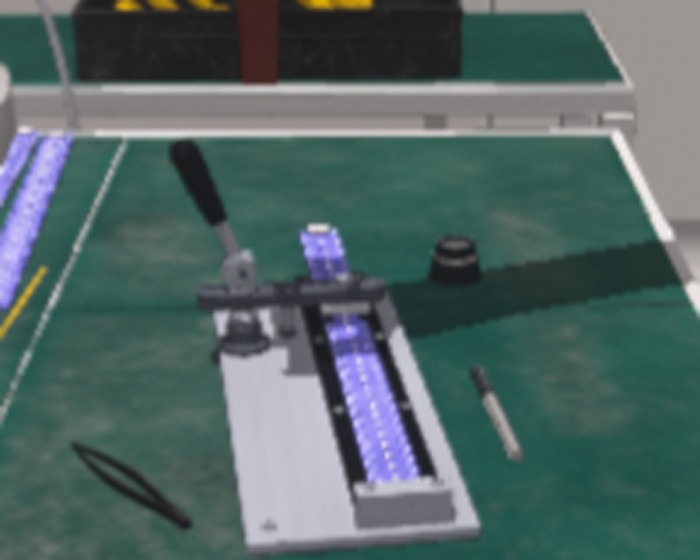

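The side view confirms the strap across the bar (nose at (385,290)) and the lever up, leaning to +x (grip around (200,180)). Next I descend behind the lever.

Request:
{"op": "step_arm", "data": {"hand": [0,0,0,0,0], "dp": [[0.4,0.4,0],[0,0,2.5],[0,0,2.5],[0,0,1.5],[0,0,0]], "dr": [[0,0,0],[0,0,0],[0,0,0],[0,0,0],[0,0,0]]}}

```text
clock: 13.27
eef_pos: [0.5759, -0.0581, 0.1235]
orientation: [-0.067, 0.998, 0.0, -0.003]
ft_force: [-1.1, 0.0, 0.3]
gripper_width: 0.0003
gripper_force: 0.0
```

```bash
python3 - <<'E'
from fit import *
where()
E
```

```text
t 13.27 TCP jig mm [ 23.2177   3.306  123.4834] yaw rel deg -180.06 zax [-0.0062  0.     -1.    ] F [-1.073   0.0005  0.2524] w 0.00030459628239084565 j [ 0.627   0.5826 -0.8515  1.832   0.5225  0.9749  1.2549]
```

Request:
{"op": "step_arm", "data": {"hand": [0,0,0,0,0,0,0], "dp": [[-0.9,-0.3,-0.2],[-0.9,0,-0.1],[-0.7,0,0],[-0.6,0,0.2],[-0.6,0,0.2],[-0.5,0,0.3],[0,0,0]], "dr": [[0,0,0],[0,0,0],[0,0,0],[0,0,0],[0,0,0],[0,0,0],[0,0,0]]}}

```text
clock: 13.85
eef_pos: [0.623, -0.0555, 0.1231]
orientation: [-0.066, 0.998, 0.0, 0.001]
ft_force: [-0.0, -0.8, 2.1]
gripper_width: 0.0003
gripper_force: 0.5
```

```bash
python3 - <<'E'
from fit import *
where()
E
```

```text
t 13.85 TCP jig mm [ 70.2507  -0.4226 123.1399] yaw rel deg -180.14 zax [ 0.0018  0.0003 -1.    ] F [-0.0426 -0.7971  2.0837] w 0.00029757697015827324 j [ 0.5748  0.643  -0.8274  1.7264  0.5457  1.0164  1.2535]
```

Request:
{"op": "step_arm", "data": {"hand": [0,0,0,0,0,0,0], "dp": [[-0.55,0,0.4],[-0.5,0,0.45],[-0.45,0,0.5],[-0.4,0,0.5],[-0.35,0,0.55],[-0.3,0,0.6],[0,0,0]], "dr": [[0,0,0],[0,0,0],[0,0,0],[0,0,0],[0,0,0],[0,0,0],[0,0,0]]}}

```text
clock: 14.43
eef_pos: [0.6482, -0.0519, 0.0927]
orientation: [-0.066, 0.998, 0.0, 0.001]
ft_force: [1.3, 0.5, 3.9]
gripper_width: 0.0004
gripper_force: 0.9
```

```bash
python3 - <<'E'
from fit import *
where()
E
```

```text
t 14.43 TCP jig mm [95.6983 -0.2965 92.7456] yaw rel deg -180.12 zax [ 0.0024  0.0008 -1.    ] F [1.2616 0.4748 3.9374] w 0.00036516329054497995 j [ 0.5297  0.7096 -0.794   1.6845  0.5852  0.998   1.2327]
```

Tracking the arc well (φ≈1.32). I continue down to the stop.

Request:
{"op": "step_arm", "data": {"hand": [0,0,0,0,0], "dp": [[-0.2,0,0.6],[-0.15,0,0.5],[0,0,0.3],[0,0,0],[0,0,0]], "dr": [[0,0,0],[0,0,0],[0,0,0],[0,0,0],[0,0,0]]}}

```text
clock: 14.85
eef_pos: [0.652, -0.0514, 0.0801]
orientation: [-0.066, 0.998, 0.0, 0.002]
ft_force: [2.1, 0.5, 5.5]
gripper_width: 0.0004
gripper_force: 2.4
```

```bash
python3 - <<'E'
from fit import *
where()
E
```

```text
t 14.85 TCP jig mm [99.5348 -0.285  80.0657] yaw rel deg -180.13 zax [ 0.0041  0.0008 -1.    ] F [2.058  0.5229 5.5274] w 0.00044405568915272675 j [ 0.5198  0.728  -0.7833  1.6835  0.5998  0.9815  1.2233]
```

Request:
{"op": "step_arm", "data": {"hand": [0,0,0,0], "dp": [[0,0,0.3],[0,0,0.2],[0,0,0],[0,0,0]], "dr": [[0,0,0],[0,0,0],[0,0,0],[0,0,0]]}}

```text
clock: 15.18
eef_pos: [0.6527, -0.0511, 0.0775]
orientation: [-0.066, 0.998, -0.0, 0.003]
ft_force: [-2.8, -1.1, 19.9]
gripper_width: 0.0007
gripper_force: 9.9
```

At 20 N the lever is on its stop. Next I rise clear and check.

Request:
{"op": "step_arm", "data": {"hand": [0,0,0,0,0,0,0,0], "dp": [[0,0,-0.7],[0,0,-1.5],[0,0,-3],[0,0,-3.5],[0,0,-3.5],[0,0,-2],[0,0,0],[0,0,0]], "dr": [[0,0,0],[0,0,0],[0,0,0],[0,0,0],[0,0,0],[0,0,0],[0,0,0],[0,0,0]]}}

```text
clock: 15.85
eef_pos: [0.6503, -0.0519, 0.2171]
orientation: [-0.066, 0.998, -0.0, 0.001]
ft_force: [0.2, -0.8, -0.6]
gripper_width: 0.0002
gripper_force: 0.0
```

```bash
python3 - <<'E'
from fit import *
where()
a=robot.camera("side")[130:290,210:410,::-1]; b=robot.camera("scene")[100:260,220:420,::-1]
cv2.imwrite("pics/f4.png",cv2.resize(np.hstack([a,b]),None,fx=2,fy=2,interpolation=2))
E
```

```text
t 15.85 TCP jig mm [ 97.8493  -0.5751 217.1131] yaw rel deg -180.14 zax [ 0.002  -0.0004 -1.    ] F [ 0.2295 -0.7805 -0.6396] w 0.00023448523606280758 j [ 0.5739  0.5881 -0.867   1.5764  0.4725  1.197   1.3183]
```

View pics/f4.png

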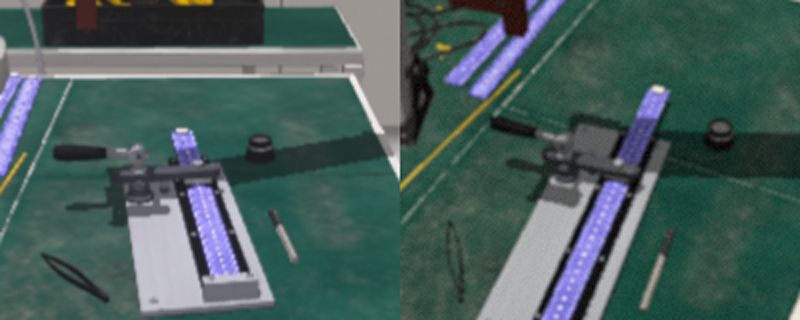

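The lever is level (grip at (80,152) on the left), the strap is across the bar with its nose at (215,172), and the loose items have not moved. The robot is clear, so I hand it in.

```bash
python3 -c "
from workcell import robot
print(robot.sign_off())"
```

```text
the job is handed in; nothing more can be done
None
```

The job is handed in at about 16 s: the bar was pushed against the end stop, the strap swung to its stop pin and the lever pushed down to its stop. The last pictures show the loupe, pen and tweezers unmoved; the verdict and the foot's clamping force were not reported back to me.

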